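Load the charcoal block on the soldering turntable and index it under the torch

TASK

Take the oblong charcoal block, which stands on edge in the wooden rack, and lay it down flat on the bench top and let go of it; then take it again across its width and set it flat in the nest on the soldering turntable while the nest is still away from the torch. Then push the turntable round by a spoke or its rim to bring the loaded nest under the torch until the pointer on the disc lines up with the index blade on the stand. Leave the square block and all the other things where they are.

Things in the scene. Friction and masses are not known exactly. Their poses are not given: they have to be found in the camera images.
- block: Oblong black charcoal soldering block, 120 x 30 x 56 mm along its own x, y, z, about 0.2 kg. Origin at its centre. At the start it stands on its long narrow edge in the rack: x (length) and y (thickness, 30 mm) level, z (56 mm) up. Lying flat, its y axis is vertical (either way up), its centre is 15 mm above what it lies on and it is 56 mm wide.
- square_block: Square black charcoal block, 80 x 80 x 30 mm, on edge in the other slot of the rack, same axes as the oblong block (y its thickness). Origin at its centre. Not to be moved. Which slot holds which block varies.
- rack: Fixed wooden rack, a base plate 140 (x) x 170 (y) x 6 mm thick with two slots along its x axis, centred 50 mm either side in y. Each slot is 37 mm wide between two lips that rise 12 mm above the plate (18 mm above the bench); the slots are open at the ends. Origin on the bench under its centre.
- stand: Fixed foot of the soldering turntable, grey, round, 250 mm across. Origin on the bench on the turntable's axis, z up. Its +y direction points to the index blade and the torch: the index blade stands 138 to 172 mm from the axis, up to 42 mm high; a steel post 235 mm from the axis, 240 mm high, carries a brass torch tube whose nozzle reaches in over the point 60 to 85 mm from the axis, its underside 126 mm above the bench, so nothing can be loaded from above there.
- turntable (a joint): Angle of the turntable's disc about the stand's vertical axis (rad), positive anticlockwise seen from above, 0 when its pointer is at the index blade (so is any whole number of turns). It turns freely both ways with a light drag (about 0.035 N m) and coasts a little if pushed fast. The steel disc is 264 mm across, its top 38 mm above the bench. It starts 1.2 to 2.3 rad anticlockwise of the mark.
- nest (a point): Centre of the nest's floor on the disc's top (38 mm above the bench), 68 mm from the axis towards the pointer. Site x is along the nest's length (tangential), y radially outward, z up. The nest is a 128 x 64 mm place for the oblong block lying flat, bounded by steel lugs 10 mm high: one 30 mm long in the middle of each end, and four 20 mm long on the long sides centred 42 mm from the middle; the middle 64 mm of each long side is open for fingers.
- pointer (a point): Outer tip of the pointer, a small raised bar 5 mm wide and 20 mm long on the disc's top at the rim, on the line from the axis through the nest's centre; 130 mm from the axis, 44 mm above the bench.
- index (a point): Top inner corner of the fixed index blade, an upright steel blade 5 mm wide, 138 mm from the axis and 42 mm above the bench.
- spoke (a point): Point on the turntable spoke that lies opposite the nest, 100 mm from the axis, 74 mm above the bench, at the spoke's top edge. There are three spokes, upright radial aluminium bars on the disc 10 mm thick, from 51 to 126 mm from the axis, from the disc's top (38 mm) to 74 mm above the bench: this one, and two more at 100 degrees either side of the nest.
- clear_spot (a point): Point on the bench top between rack and turntable, on a thin bare metal sheet level with the bench: the middle of a clear space about 120 mm (away from the robot, world x) by 180 mm (sideways, world y), handy for laying the block down with its length along world x. Any other clear bench top will do as well.
- mallet: Hammer, 200 mm long, lying beyond the rack. Bystander. Origin under its middle.
- file: File with a turned wooden handle, 210 mm long, lying on the robot's side of the free bench space between rack and turntable. Bystander. Origin at bench level under its middle.
- tweezers: Steel tweezers, 150 mm long, 8 mm high, lying on the bench between rack and turntable, towards the far side. Bystander. Origin under their middle.
- flux_jar: Closed jar, 54 mm across, 75 mm high, on the far side. Bystander. Origin under its centre.
- pickle_bowl: White ceramic bowl, 100 mm across, 45 mm high, on the far side. Bystander. Origin under its centre.
- doming_block: Steel cube with round hollows on top, 60 mm, beyond the turntable. Bystander. Origin under its centre.
Not all that is in view belongs to the job. What is shaped like the block but blue or yellow is not meant.

How it is judged:
By the outcome, as a careful person would: the job done as asked, in the order asked, and still so for the second after the job is handed in, with the robot touching nothing.
It also fails if it takes over 72 s, if anything falls off the work surface, if the arm or the gripper's body presses on something with over 40 N, if the wrist force passes 120 N, or if a joint passes its speed limit or range.

ROBOT

A 6-joint arm with a two-finger parallel gripper is mounted at the origin on the work surface. World frame = base frame: x ahead of the robot, y to its left, z up, the work surface at z = 0. Lengths are in m, angles in rad, forces in N, time in s.
With the tool pointing down it reaches from about 0.325 to 0.75 m from the base axis. Payload 7.6 kg.
Tool frame: the origin (TCP) lies on the centre line of the jaws, within the pads' length; the fingertips stand 17 mm ahead of it and the grasp point (between the pads) lies 2 mm behind it (nose_length is the distance from the TCP to the fingertips, in m); z points along the fingers, y is the line along which they close (so a half turn about z gives the same grasp; the last joint's range is limited). The gripper opens to 85 mm and grips with 20 to 120 N. Pads are 22 mm wide; open, the fingers measure 114 mm over their backs; the gripper's body (76 mm by 85 mm) begins 54 mm behind the grasp point. The pads swing forward as they close: fully open they stand 13 mm farther back than shut.
Start: joints at [1.138, 0.052, 1.401, -0, 1.689, -0.07], TCP at [0.186, 0.491, 0.248] pointing down, gripper open.
Joint ranges: [-2.9, 2.9], [-0.91, 2.17], [0.12, 2.37], [-1.06, 4.2], [0.26, 2.73], [-2.93, 2.93]. Speed limits (rad/s): [2.57, 2.57, 3.01, 3.14, 3.14, 3.14].

INTERFACE

Orientations are given as a unit quaternion [w, x, y, z].
In Python, from bench import read_state, snapshot, finish_job, regions_of, nose_length gives the robot as it stands. The module is installed in compiled form; this text tells all that it offers.
- The arm moves only by the shell command python3 -m inch 'ROWS'. ROWS is JSON, a list of rows, each a list of 3 entries, a list of its own where there are three numbers: the shift along the tool's x, y, z in units of 250 mm (1.0 is 250 mm), then the turn, a rotation vector about the tool's x, y, z in units of 60 degrees (1.0 is 60 degrees), then the opening in per cent of the stroke, from 0 (shut) to 100 (fully open). In form: [[[dx, dy, dz], [rx, ry, rz], gripper], ...]. A call has 1 to 10 rows; each row is the pose to reach, as a shift and turn from the pose commanded when the call began, along the tool's axes at that moment; what a row does not reach only later rows make up. A row lasts 1/8 s, in which the tool goes at most 62.5 mm and 10.7 degrees, less where a joint would pass 70% of its speed; a pose out of reach is approached as far as the arm can. A call with a number of a shift or a turn outside -1 to 1 is refused whole. A call with a gripper value outside its range is refused whole. The fingers move at their own pace and stop on an object; the grip force is fixed at half the most. Time passes only in rows, so rows that repeat a pose let the fingers close. It gives the time, the measured TCP pose, the force, the opening and the grip force at its end, in the units of the state.
- read_state(): the state, without advancing time (a new reading comes with each control period).
- snapshot(name): name is "side" or "top" or "wrist"; returns a dict with "frame" (480x640x3 uint8, red, green, blue), "K" (3x3 intrinsics, pixels), "R" (3x3) and "t" (3): a world point X has camera coordinates R X + t. Camera axes: x right, y down, z forward; pixel columns grow to the right and rows downward; lengths in m; the calibration is good to about 2 mm. A picture is of the moment at which its call begins. There is no depth.
- finish_job(): hands the job in; it is judged then, once.
Trained networks look in a picture, given as the dict that the camera call returned (one of the last four; its "shot" number tells which), for a name from the list of things; names that differ only in an ending like _2 or _b are one class to them, and where a whole thing is asked for, a point or a joint stands for the part that bears it (a point fixed in the world has none). Each returns a list of dicts, best first, with "score" (0 to 1); they miss things now and then, are a little off and sometimes report something else, mostly with a low value. They report only what shows in the picture. A call takes as long as a camera call. They do not tell look-alikes from the thing itself.
- regions_of(picture, query): "region" (480x640 bool, what is visible of it) and "pixel" ([column, row] in pixels, amid what is visible of it).
The state is a dict: "time_s": time; "q": joint angles; "qvel": joint speeds; "tau": joint torques, N m; "tcp_pos": TCP position; "tcp_rot": TCP orientation; "contact_force": force on the tool from outside, world axes, zero at the start; "ft_torque": the same for the moment, N m; "gripper_width": finger opening in m; "gripper_force": force on a finger pad.
Only numpy, scipy, OpenCV 4.12 (cv2) and the standard library are available. Lean on these libraries where they do the work, as an engineer would, in place of code of your own. Each camera call takes 0.05 s, during which the arm holds its last target. There are 200 camera calls.

## Working session

There is one attempt and no reset: what is moved stays moved. The work goes in short steps, Python scripts to look and compute and a shell command to move; the robot and the scene stay as the last step left them, time stands still between calls to the robot, and variables do not carry over. Pictures are saved under pics/ and viewed, at most 10 in all, crops included, and the job is handed in when it is done.

```bash
mkdir -p pics; cat > h.py <<'E'
import numpy as np, cv2
from bench import read_state, snapshot, finish_job, regions_of, nose_length
from scipy.spatial.transform import Rotation as Ro
def ray(p,px,z):
    K,R,t=p["K"],p["R"],np.array(p["t"]); c=-R.T@t
    d=R.T@np.linalg.inv(K)@np.array([px[0],px[1],1.]); return c+d*(z-c[2])/d[2]
def proj(p,X):
    x=p["K"]@(p["R"]@np.array(X)+p["t"]); return x[:2]/x[2]
def save(p,n,crop=None,s=1):
    im=p["frame"][...,::-1]
    if crop: im=im[crop[1]:crop[3],crop[0]:crop[2]]
    cv2.imwrite(f"pics/{n}.png",cv2.resize(im,None,fx=s,fy=s,interpolation=cv2.INTER_CUBIC))
def st():
    s=read_state(); w=s["tcp_rot"]; return s,Ro.from_quat([w[1],w[2],w[3],w[0]])
def togo(pos,yaw=None,flat=True):
    """rows units for target pos, y axis (closing line) at world yaw, tool down"""
    s,r=st(); d=r.inv().apply(np.array(pos)-s["tcp_pos"])/0.25
    out=[d.round(4)]
    if yaw is not None:
        best=None
        for k in (0,np.pi):
            y=np.array([np.cos(yaw+k),np.sin(yaw+k),0]); z=np.array([0,0,-1.]); x=np.cross(y,z)
            v=(r.inv()*Ro.from_matrix(np.c_[x,y,z])).as_rotvec()
            if best is None or np.linalg.norm(v)<np.linalg.norm(best): best=v
        out.append((best/np.radians(60)).round(4))
    return out
E
python3 - <<'E'
from h import *
s,r=st(); print(s["time_s"],s["tcp_pos"],r.as_matrix().round(3),s["contact_force"],s["gripper_width"],nose_length() if callable(nose_length) else nose_length)
p=snapshot("top"); save(p,"top0"); 
for q in ["block","square_block","rack","stand","turntable","nest","pointer","index","spoke","file","tweezers","mallet"]:
    for a in regions_of(p,q)[:3]:
        ys,xs=np.nonzero(a["region"]); (c,wh,an)=cv2.minAreaRect(np.c_[xs,ys].astype(np.float32))
        print(q,round(a["score"],2),np.round(a["pixel"]),np.round(c),np.round(wh),round(an),ray(p,a["pixel"],0.03).round(3))
print(p["K"],(-p["R"].T@p["t"]).round(3))
p=snapshot("side"); save(p,"side0")
E
```

```text
0.0 [0.18617227 0.49058414 0.24744922] [[-0.935  0.355 -0.001]
 [ 0.355  0.935 -0.001]
 [ 0.    -0.002 -1.   ]] [-0.08211136 -0.02112848 -0.00815177] 0.08517545695090742 0.017
block 0.81 [411. 297.] [412. 294.] [12. 47.] 87 [ 0.344 -0.265  0.03 ]
block 0.67 [438. 348.] [438. 348.] [15. 46.] 9 [ 0.212 -0.335  0.03 ]
block 0.59 [487. 292.] [488. 293.] [47. 13.] 18 [ 0.362 -0.47   0.03 ]
square_block 0.91 [452. 229.] [451. 233.] [33. 18.] 85 [ 0.532 -0.378  0.03 ]
square_block 0.7 [436. 165.] [448. 167.] [72. 32.] 8 [ 0.712 -0.336  0.03 ]
square_block 0.33 [248. 208.] [246. 206.] [94. 94.] 34 [0.58  0.185 0.03 ]
rack 0.94 [430. 237.] [430. 236.] [51. 61.] 90 [ 0.509 -0.317  0.03 ]
stand 0.66 [237. 204.] [195. 215.] [ 95. 199.] 81 [0.591 0.214 0.03 ]
turntable 0.65 [248. 206.] [246. 206.] [95. 92.] 18 [0.587 0.185 0.03 ]
nest 0.6 [245. 206.] [246. 207.] [91. 94.] 69 [0.585 0.192 0.03 ]
pointer 0.78 [247. 208.] [246. 206.] [95. 95.] 90 [0.582 0.187 0.03 ]
index 0.55 [237. 203.] [196. 215.] [ 94. 198.] 80 [0.596 0.215 0.03 ]
index 0.49 [246. 206.] [246. 207.] [93. 96.] 63 [0.586 0.189 0.03 ]
spoke 0.8 [247. 206.] [246. 206.] [95. 94.] 90 [0.588 0.187 0.03 ]
file 0.72 [344. 266.] [337. 265.] [77. 11.] 11 [ 0.426 -0.085  0.03 ]
tweezers 0.42 [348. 190.] [350. 174.] [ 7. 46.] 12 [ 0.636 -0.092  0.03 ]
mallet 0.85 [438. 164.] [448. 164.] [31. 71.] 90 [ 0.713 -0.341  0.03 ]
mallet 0.27 [245. 207.] [246. 206.] [93. 95.] 59 [0.584 0.192 0.03 ]
[[581.73763747   0.         322.52565384]
 [  0.         581.73763747 237.1715015 ]
 [  0.           0.           1.        ]] [ 0.264 -0.051  1.607]
```

View pics/top0.png

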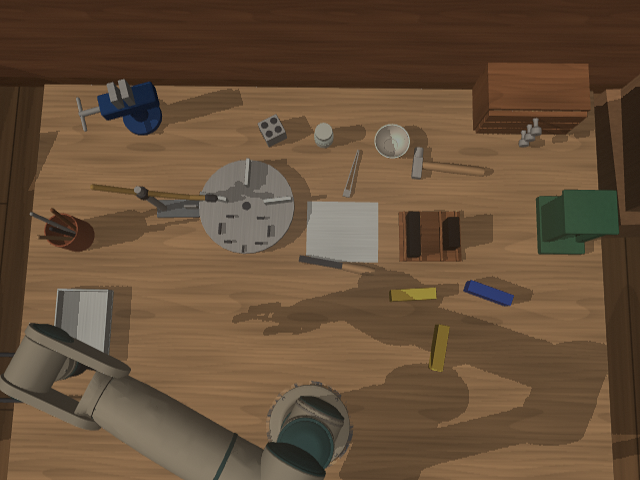

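View pics/side0.png

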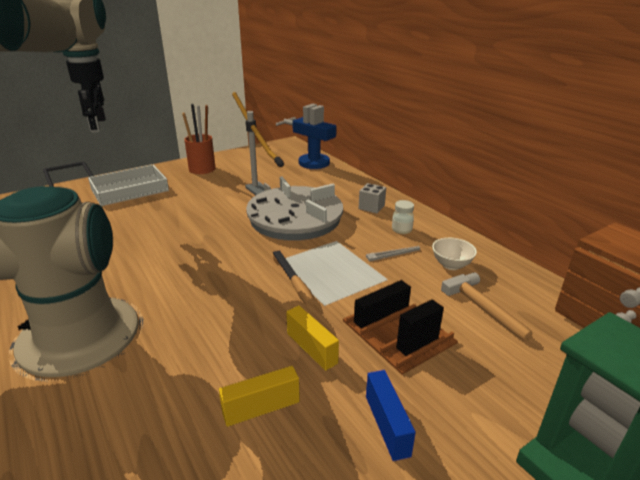

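The oblong candidates are the black piece at top (412,234) and four look-alikes or neighbours: yellow at (411,297) and (438,348), blue at (487,292), and the shorter, taller black square at (451,233). The left black piece fits, since it is charcoal, about 47 px (120 mm) long and low. I'll confirm this in one crop and measure the turntable.

```bash
python3 - <<'E'
from h import *
p=snapshot("top")
im=p["frame"][...,::-1]
a=cv2.resize(im[150:265,190:310],None,fx=5,fy=5,interpolation=cv2.INTER_CUBIC)
b=cv2.resize(im[200:275,385:470],None,fx=2.35,fy=5,interpolation=cv2.INTER_CUBIC)
b=cv2.resize(im[190:275,420-38:420+50],None,fx=2.2,fy=2.2,interpolation=cv2.INTER_CUBIC)
c=np.zeros((575,795,3),np.uint8); c[:575,:600]=a; c[:b.shape[0],601:601+b.shape[1]]=b
cv2.imwrite("pics/c1.png",c)
# rack
r=regions_of(p,"rack")[0]["region"]
ys,xs=np.nonzero(r); print("rack",xs.min(),xs.max(),ys.min(),ys.max())
g=im.sum(2)<90
for x0,x1 in((400,425),(438,465)):
    m=np.zeros_like(g); m[200:270,x0:x1]=g[200:270,x0:x1]
    ys,xs=np.nonzero(m); print(len(xs),np.percentile(xs,[2,50,98]),np.percentile(ys,[2,50,98]))
t=regions_of(p,"turntable")[0]["region"]
(c,ra)=cv2.minEnclosingCircle(np.argwhere(t)[:,::-1].astype(np.float32)); print(c,ra,ray(p,c,.038))
for X in ([.5,-.25,.062],[.5,-.25,0]): print(proj(p,X))
E
```

```text
rack 398 461 210 262
18 [407.   411.5  419.66] [241.72 255.5  256.  ]
169 [443. 446. 459.] [220. 239. 249.]
(245.95590209960938, 207.0758819580078) 48.17224884033203 [0.58216823 0.18837226 0.038     ]
[406.6339575  237.90740314]
[403.77431124 241.21763478]
```

View pics/c1.png

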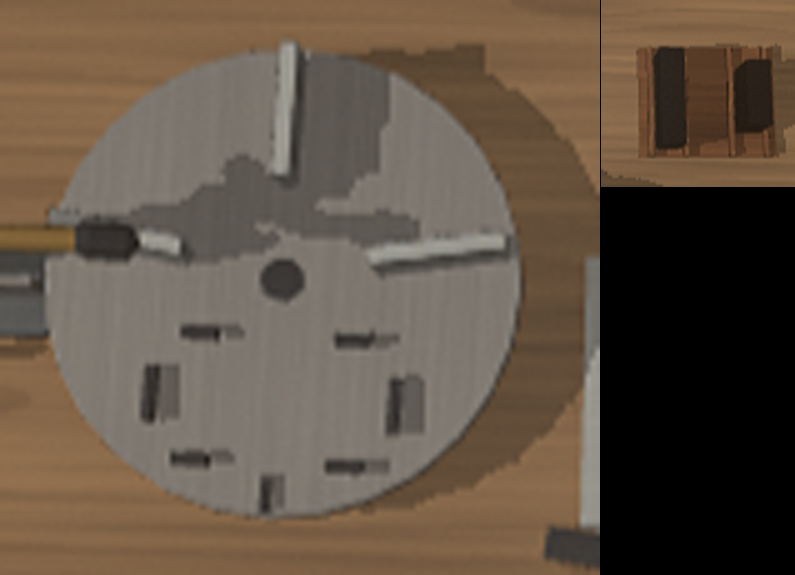

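Crop shows the oblong at crop (670,98), narrow and as long as the rack, and the square at (752,95). The nest centre is at about crop (274,399), hub (282,279), pointer (268,493).

```bash
python3 - <<'E'
from h import *
p=snapshot("top")
f=lambda u,v:(190+u/5,150+v/5)
B=[ray(p,(415,211.5),.062),ray(p,(415,257.5),.062)]; print("block ends",B,(B[0]+B[1])/2)
print("rack",ray(p,(398,236),.018),ray(p,(461,236),.018))
print("hub",ray(p,f(282,279),.04)," nest",ray(p,f(273.7,399.5),.043),"lugs",[ray(p,f(*c),.048).round(4) for c in((151,393),(396,405),(201,332),(357,340),(190,459),(347,467))])
print("ptr",ray(p,f(266,493),.044))
print("index",ray(p,f(20,281),.042),"opp",ray(p,f(290,45),.074),ray(p,f(282,175),.074))
print("file",ray(p,(344,266),.01),ray(p,(300,258),.005),ray(p,(380,270),.01),"sheet",ray(p,(307,202),0),ray(p,(378,262),0))
c=(B[0]+B[1])/2
print("above",togo([c[0],c[1],.22],np.pi/2),st()[0]["q"])
E
```

```text
block ends [array([ 0.57243788, -0.27271827,  0.062     ]), array([ 0.44754498, -0.27211149,  0.062     ])] [ 0.50999143 -0.27241488  0.062     ]
rack [ 0.51163583 -0.23190902  0.018     ] [ 0.51452845 -0.40507246  0.018     ]
hub [0.58536056 0.18698062 0.04      ]  nest [0.51761877 0.18847549 0.043     ] lugs [array([0.5193, 0.2548, 0.048 ]), array([0.5149, 0.121 , 0.048 ]), array([0.5535, 0.229 , 0.048 ]), array([0.5504, 0.1435, 0.048 ]), array([0.4833, 0.2319, 0.048 ]), array([0.4804, 0.1465, 0.048 ])]
ptr [0.46596878 0.19050373 0.044     ]
index [0.58152711 0.33111785 0.042     ] opp [0.70849929 0.18245966 0.074     ] [0.63579201 0.18402519 0.074     ]
file [ 0.42678631 -0.08432595  0.01      ] [0.4474255  0.03775712 0.005     ] [ 0.41747524 -0.18338324  0.01      ] sheet [0.6072112 0.0222092 0.       ] [ 0.44057957 -0.17858222  0.        ]
above [array([-2.2938, -2.3949,  0.1132]), array([ 1.000e-04,  0.000e+00, -3.464e-01])] [ 1.13771205e+00  5.21834572e-02  1.40071756e+00 -2.93590417e-05
  1.68860867e+00 -7.03441036e-02]
```

```bash
python3 -m inch '[[[-1,-1,0],[0,0,0],70],[[-1,-1,0],[0,0,0],70],[[-1,-1,0],[0,0,0],70],[[-1,-1,0],[0,0,0],70],[[-1,-1,0],[0,0,0],70],[[-1,-1,0],[0,0,0],70],[[-1,-1,0],[0,0,0],70]]'
python3 -m inch '[[[-1,-1,0],[0,0,0],70],[[-1,-1,0],[0,0,0],70],[[-1,-1,0],[0,0,0],70],[[-1,-1,0],[0,0,0],70],[[-1,-1,0],[0,0,0],70],[[-1,-1,0],[0,0,0],70],[[-1,-1,0],[0,0,0],70]]'
python3 -m inch '[[[-0.294,-0.395,0.11],[0,0,-0.3464],70],[[-0.294,-0.395,0.11],[0,0,-0.3464],70],[[-0.294,-0.395,0.11],[0,0,-0.3464],70],[[-0.294,-0.395,0.11],[0,0,-0.3464],70]]'
python3 - <<'E'
from h import *
p=snapshot("wrist"); save(p,"w1"); s,r=st(); print(s["q"],s["tcp_pos"],(-p["R"].T@p["t"]).round(3))
for q in ["block","rack"]:
    for a in regions_of(p,q)[:3]:
        ys,xs=np.nonzero(a["region"]); print(q,round(a["score"],2),np.round(a["pixel"]),cv2.minAreaRect(np.c_[xs,ys].astype(np.float32)))
print(proj(p,[.51,-.272,.062]),proj(p,[.45,-.257,.062]),proj(p,[.57,-.287,.062]))
E
```

```text
time_s: 1.78
tcp_pos: [0.3321, 0.1665, 0.2485]
tcp_rot: [0.0, 0.183, 0.983, 0.0]
contact_force: [-0.6, -0.2, -0.1]
gripper_width: 0.0597
gripper_force: 0.0
time_s: 2.65
tcp_pos: [0.477, -0.1551, 0.2473]
tcp_rot: [-0.001, 0.181, 0.983, 0.0]
contact_force: [-0.1, 0.9, -0.3]
gripper_width: 0.0598
gripper_force: 0.0
time_s: 3.15
tcp_pos: [0.5104, -0.2709, 0.2209]
tcp_rot: [0.0, 0.0, 1.0, 0.0]
contact_force: [-0.3, -0.5, 0.7]
gripper_width: 0.0598
gripper_force: 0.0
[-5.51669805e-01  2.09127960e-01  1.28235030e+00  5.87856831e-04
  1.64908423e+00 -2.12319599e+00] [ 0.51049432 -0.27065196  0.22166253] [ 0.43  -0.271  0.346]
block 0.87 [309. 229.] ((308.9033508300781, 230.07052612304688), (152.18643188476562, 40.698062896728516), 88.87670135498047)
block 0.72 [71. 34.] ((66.63536071777344, 33.91829299926758), (148.50514221191406, 47.31224822998047), 20.22486114501953)
block 0.68 [307.  25.] ((311.5, 24.5), (49.0, 179.0), 90.0)
rack 0.69 [257. 202.] ((252.54769897460938, 218.812744140625), (153.5880889892578, 194.90419006347656), 89.02897644042969)
[310.36419621 233.59508384] [330.78032394 154.58578332] [292.37209946 303.22351673]
```

View pics/w1.png

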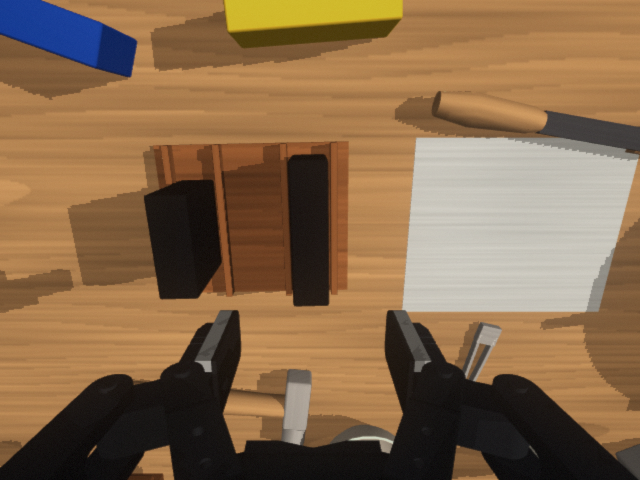

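Block centre at wrist pixel (309,230) vs predicted (310,234), a few mm off; the yellow and blue bars at the top are decoys, and the square block is at (185,240). Descending onto the oblong.

```bash
python3 -m inch '[[[0.014,-0.012,0.2],[0,0,0],70],[[0.014,-0.012,0.4],[0,0,0],70],[[0.014,-0.012,0.6],[0,0,0],70],[[0.014,-0.012,0.671],[0,0,0],70],[[0.014,-0.012,0.671],[0,0,0],70],[[0.014,-0.012,0.671],[0,0,0],0],[[0.014,-0.012,0.671],[0,0,0],0],[[0.014,-0.012,0.671],[0,0,0],0],[[0.014,-0.012,0.671],[0,0,0],0]]'
python3 -m inch '[[[0,0,-0.08],[0,0,0],0],[[0,0,-0.25],[0,0,0],0],[[0,0,-0.45],[0,0,0],0],[[0,0,-0.5],[0,0,0],0]]'
```

```text
time_s: 4.42
tcp_pos: [0.5078, -0.276, 0.0557]
tcp_rot: [0.002, 0.0, 1.0, -0.001]
contact_force: [-0.1, 1.5, 7.6]
gripper_width: 0.0291
gripper_force: 59.3
time_s: 4.92
tcp_pos: [0.5078, -0.2763, 0.1834]
tcp_rot: [0.003, 0.0, 1.0, -0.002]
contact_force: [-0.2, 0.6, -1.9]
gripper_width: 0.029
gripper_force: 59.8
```

```bash
python3 -m inch '[[[0,0.2,0],[0,0,0.15],0],[[-0.02,0.4,0],[0,0,0.3],0],[[-0.04,0.6,0],[0,0,0.45],0],[[-0.07,0.79,0],[0,0,0.6],0],[[-0.07,0.79,0],[0,0,0.75],0],[[-0.07,0.79,0],[0,0,0.9],0],[[-0.07,0.79,0],[0,0,0.9],0]]'
python3 -m inch '[[[0,0,0],[0,0,0.15],0],[[0,0,0],[0,0,0.3],0],[[0,0,0],[0,0,0.45],0],[[0,0,0],[0,0,0.6],0],[[0,0,0],[0,0,0.6],0]]'
python3 -m inch '[[[0,0,0],[-0.15,0,0],0],[[0,0,0],[-0.3,0,0],0],[[0,0,0],[-0.45,0,0],0],[[0,0,0],[-0.6,0,0],0],[[0,0,0],[-0.75,0,0],0],[[0,0,0],[-0.833,0,0],0],[[0,0,0],[-0.833,0,0],0]]'
python3 - <<'E'
from h import *
s,r=st();print(s["q"],r.as_matrix().round(3),r.inv().apply([.526-s["tcp_pos"][0],-.078-s["tcp_pos"][1],.046-s["tcp_pos"][2]])/.25)
p=snapshot("side");save(p,"s2",(240,200,500,380),3)
E
```

```text
time_s: 5.8
tcp_pos: [0.5235, -0.0778, 0.1772]
tcp_rot: [-0.001, 0.453, 0.891, -0.0]
contact_force: [-0.1, -0.9, -2.9]
gripper_width: 0.0288
gripper_force: 60.2
time_s: 6.42
tcp_pos: [0.5237, -0.0781, 0.1776]
tcp_rot: [-0.0, 0.706, 0.708, -0.0]
contact_force: [0.5, 1.3, -2.6]
gripper_width: 0.0291
gripper_force: 60.2
time_s: 7.3
tcp_pos: [0.5228, -0.0779, 0.1764]
tcp_rot: [0.298, 0.64, 0.642, 0.297]
contact_force: [-0.6, 0.3, -2.1]
gripper_width: 0.0289
gripper_force: 60.5
[-0.34945796 -0.42272787  2.14908838  0.46131531  0.62864022 -0.61648222] [[-0.002  0.646  0.764]
 [ 1.     0.003  0.   ]
 [-0.002  0.764 -0.646]] [ 0.00064461 -0.38994545  0.34649561]
```

View pics/s2.png

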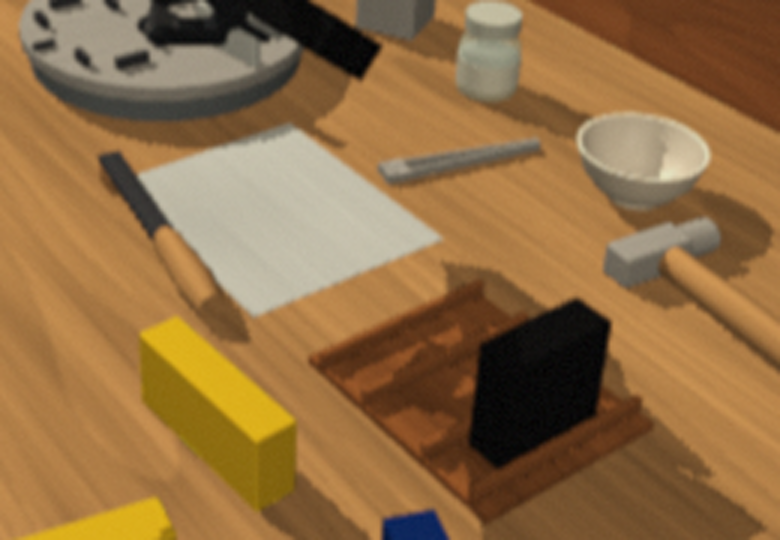

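The block is held tilted, seen at crop (320,30); sheet clear. Lowering it.

```bash
python3 -m inch '[[[0,-0.13,0.115],[0,0,0],0],[[0,-0.26,0.23],[0,0,0],0],[[0,-0.33,0.295],[0,0,0],0],[[0,-0.36,0.32],[0,0,0],0],[[0,-0.375,0.335],[0,0,0],0],[[0,-0.375,0.335],[0,0,0],0]]'
```

```text
time_s: 8.1
tcp_pos: [0.5284, -0.0779, 0.0527]
tcp_rot: [0.299, 0.64, 0.641, 0.299]
contact_force: [0.9, -0.1, -1.8]
gripper_width: 0.0291
gripper_force: 60.5
```

```bash
python3 -m inch '[[[0,-0.008,0.007],[0,0,0],0],[[0,-0.016,0.013],[0,0,0],0],[[0,-0.022,0.019],[0,0,0],0],[[0,-0.022,0.019],[0,0,0],0]]'
```

```text
time_s: 8.6
tcp_pos: [0.5279, -0.0779, 0.045]
tcp_rot: [0.299, 0.641, 0.641, 0.299]
contact_force: [-0.2, 0.4, -2.3]
gripper_width: 0.029
gripper_force: 60.5
```

```bash
python3 -m inch '[[[0,-0.005,0.004],[0,0,0],0],[[0,-0.009,0.008],[0,0,0],0],[[0,-0.009,0.008],[0,0,0],0]]'
python3 -m inch '[[[0,0,0],[0,0,0],45],[[0,0,0],[0,0,0],45],[[0,0,0],[0,0,0],45]]'
python3 -m inch '[[[0,0,-0.04],[0,0,0],45],[[0,0,-0.08],[0,0,0],45],[[0,0,-0.12],[0,0,0],45],[[0,0,-0.16],[0,0,0],45],[[0,0,-0.2],[0,0,0],45],[[0,0,-0.35],[0,0,0],45],[[0,0,-0.5],[0,0,0],100],[[0,0,-0.5],[0,0,0],100]]'
python3 - <<'E'
from h import *
s,r=st();print(s["q"],s["tcp_pos"])
p=snapshot("side");save(p,"s3",(240,200,500,380),3)
p=snapshot("top")
for a in regions_of(p,"block")[:3]:
        ys,xs=np.nonzero(a["region"]); R=cv2.minAreaRect(np.c_[xs,ys].astype(np.float32));print(round(a["score"],2),R,ray(p,R[0],.03))
E
```

```text
time_s: 8.98
tcp_pos: [0.5284, -0.0781, 0.0426]
tcp_rot: [0.299, 0.641, 0.641, 0.299]
contact_force: [0.4, -0.6, 0.1]
gripper_width: 0.0288
gripper_force: 60.6
time_s: 9.35
tcp_pos: [0.528, -0.078, 0.0421]
tcp_rot: [0.299, 0.641, 0.641, 0.299]
contact_force: [-0.3, -0.5, -1.2]
gripper_width: 0.0384
gripper_force: 0.3
time_s: 10.35
tcp_pos: [0.4536, -0.0859, 0.1339]
tcp_rot: [0.296, 0.641, 0.643, 0.297]
contact_force: [0.2, 0.3, -0.0]
gripper_width: 0.0733
gripper_force: 0.0
[-0.46744163 -0.62461344  2.36381077  0.58051064  0.67978689 -0.79003094] [ 0.45357759 -0.085923    0.1339432 ]
0.97 ((412.3163146972656, 294.50970458984375), (11.983413696289062, 47.1452751159668), 86.98721313476562) [ 0.35082641 -0.26898038  0.03      ]
0.78 ((488.2500305175781, 293.25), (49.3315315246582, 14.230247497558594), 18.434947967529297) [ 0.35791066 -0.47288491  0.03      ]
0.7 ((437.9279479980469, 347.7904052734375), (16.057889938354492, 46.25729751586914), 7.594643592834473) [ 0.2109255  -0.33629832  0.03      ]
```

View pics/s3.png

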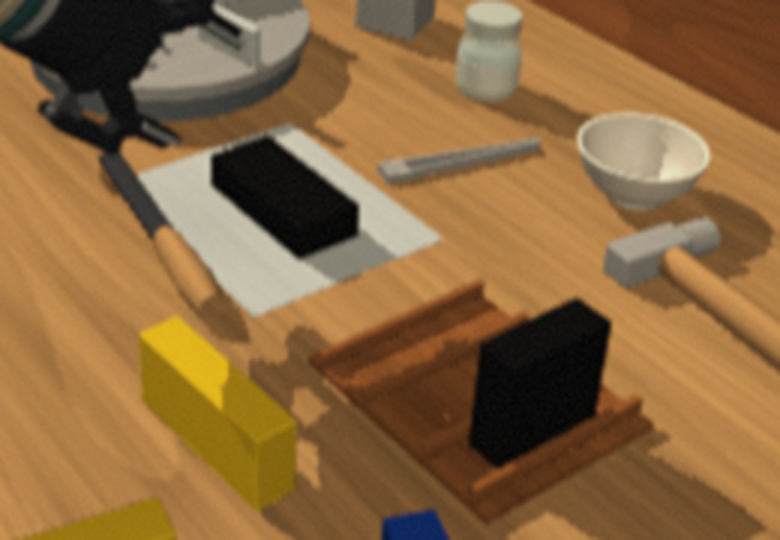

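The block lies flat on the sheet, at crop (285,195). Lift and level the tool.

```bash
python3 -m inch '[[[0.01,0.2,-0.02],[0,0,0],100],[[0.03,0.4,-0.04],[0,0,0],100],[[0.03,0.49,-0.04],[0.12,0,0],100],[[0.03,0.49,-0.04],[0.28,0,0],100],[[0.03,0.49,-0.04],[0.44,0,0],100],[[0.03,0.49,-0.04],[0.6,0,0],100],[[0.03,0.49,-0.04],[0.76,0,0],100],[[0.03,0.49,-0.04],[0.833,0,0],100],[[0.03,0.49,-0.04],[0.833,0,0],100]]'
python3 - <<'E'
from h import *
s,r=st();print(s["q"],s["tcp_pos"],r.as_matrix().round(3))
p=snapshot("wrist");save(p,"w4")
im=p["frame"].sum(2)
for a in regions_of(p,"block")[:3]:
        ys,xs=np.nonzero(a["region"]); R=cv2.minAreaRect(np.c_[xs,ys].astype(np.float32));print(round(a["score"],2),R,ray(p,R[0],.03),[ray(p,c,.03).round(4) for c in cv2.boxPoints(R)])
E
```

```text
time_s: 11.62
tcp_pos: [0.5258, -0.0768, 0.2264]
tcp_rot: [-0.008, 0.705, 0.709, -0.005]
contact_force: [0.1, -0.1, 0.1]
gripper_width: 0.0853
gripper_force: 0.0
[-2.14985327e-01  9.08796443e-02  1.40368005e+00  9.73259506e-04
  1.66553038e+00 -2.20428777e-01] [ 0.5257522  -0.07677257  0.22639017] [[-0.005  1.    -0.018]
 [ 1.     0.006  0.005]
 [ 0.005 -0.018 -1.   ]]
0.71 ((322.0, 225.5), (135.0, 68.0), 90.0) [ 0.53014541 -0.0787749   0.03      ] [array([ 0.5011, -0.0213,  0.03  ]), array([ 0.5575, -0.0208,  0.03  ]), array([ 0.5626, -0.1429,  0.03  ]), array([ 0.4994, -0.1438,  0.03  ])]
0.66 ((130.67587280273438, 357.9896545410156), (20.097007751464844, 62.20106887817383), 41.633541107177734) [ 0.34145403 -0.21670536  0.03      ] [array([ 0.3098, -0.2367,  0.03  ]), array([ 0.3591, -0.1829,  0.03  ]), array([ 0.372 , -0.1974,  0.03  ]), array([ 0.3228, -0.2526,  0.03  ])]
0.52 ((4.0, 421.5), (11.0, 8.0), 90.0) [ 0.19363156 -0.29787296  0.03      ] [array([ 0.1911, -0.2907,  0.03  ]), array([ 0.1997, -0.2906,  0.03  ]), array([ 0.1962, -0.3051,  0.03  ]), array([ 0.1875, -0.3053,  0.03  ])]
```

View pics/w4.png

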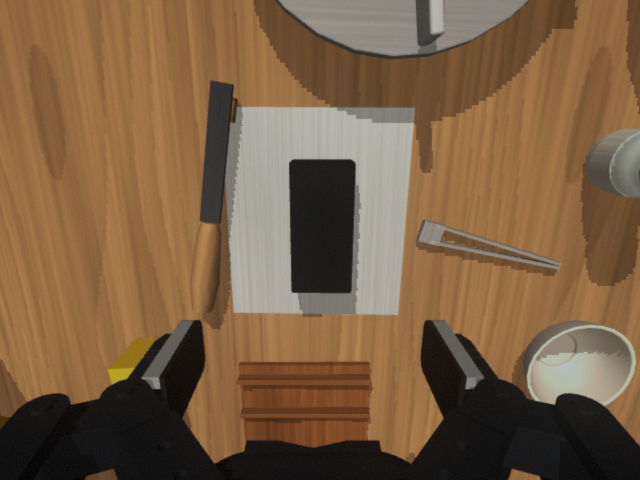

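Block at (322,226), about square to the tool. Working out the descent.

```bash
python3 - <<'E'
from h import *
print(togo([.5295,-.0788,.08],0.0),togo([.5295,-.0788,.022],0.0))
E
```

```text
[array([-0.0097,  0.0266,  0.5903]), array([-0.0144, -0.0041,  0.0045])] [array([-0.0107,  0.0301,  0.8223]), array([-0.0144, -0.0041,  0.0045])]
```

```bash
python3 -m inch '[[[-0.01,0.027,0.2],[-0.0144,-0.004,0.0045],100],[[-0.01,0.027,0.4],[-0.0144,-0.004,0.0045],100],[[-0.01,0.027,0.55],[-0.0144,-0.004,0.0045],100],[[-0.01,0.03,0.65],[-0.0144,-0.004,0.0045],100],[[-0.01,0.03,0.74],[-0.0144,-0.004,0.0045],100],[[-0.01,0.03,0.80],[-0.0144,-0.004,0.0045],100],[[-0.01,0.03,0.822],[-0.0144,-0.004,0.0045],100],[[-0.01,0.03,0.822],[-0.0144,-0.004,0.0045],100]]'
python3 -m inch '[[[0,0,0],[0,0,0],0],[[0,0,0],[0,0,0],0],[[0,0,0],[0,0,0],0],[[0,0,0],[0,0,0],0]]'
```

```text
time_s: 12.72
tcp_pos: [0.5299, -0.0792, 0.0241]
tcp_rot: [0.001, 0.707, 0.707, 0.0]
contact_force: [-0.0, 0.8, 0.4]
gripper_width: 0.0855
gripper_force: 0.0
time_s: 13.22
tcp_pos: [0.5305, -0.0793, 0.0249]
tcp_rot: [0.002, 0.707, 0.707, 0.001]
contact_force: [-1.3, -0.4, 6.6]
gripper_width: 0.0547
gripper_force: 65.8
```

```bash
python3 -m inch '[[[0,0,-0.1],[0,0,0],0],[[0,0,-0.3],[0,0,0],0],[[0.1,0,-0.5],[0,0,0],0],[[0.3,0,-0.5],[0,0,0],0],[[0.5,0,-0.5],[0,0,0],0],[[0.7,0,-0.5],[0,0,0],0],[[0.8,0,-0.5],[0,0,0],0],[[0.8,0,-0.5],[0,0,0],0]]'
python3 - <<'E'
from h import *
p=snapshot("wrist");save(p,"w5"); s,r=st();print(s["tcp_pos"],s["q"])
for q in ("block","turntable"):
  for a in regions_of(p,q)[:1]:
        ys,xs=np.nonzero(a["region"]); R=cv2.minAreaRect(np.c_[xs,ys].astype(np.float32));print(q,round(a["score"],2),R)
print(togo([.5175,.1885,.15],-.033),togo([.5175,.1885,.066],-.033))
# predicted in-hand block bottom corners
for dx in(-.028,.028):
  for dy in(-.06,.06): print(proj(p,np.array(s["tcp_pos"])+[dx,dy,.005]))
E
```

```text
time_s: 14.22
tcp_pos: [0.5292, 0.1224, 0.1479]
tcp_rot: [0.0, 0.706, 0.708, -0.0]
contact_force: [-0.4, 0.0, -2.3]
gripper_width: 0.0548
gripper_force: 64.9
[0.52938535 0.12120375 0.14798474] [ 1.57707933e-01  1.57150609e-01  1.48964430e+00 -1.30654069e-03
  1.49502898e+00  1.57257641e-01]
block 0.79 ((311.5, 319.0), (254.0, 169.0), 90.0)
turntable 0.93 ((414.0, 179.5), (359.0, 450.0), 90.0)
[array([ 0.2736, -0.0491, -0.0073]), array([0.0005, 0.0012, 0.03  ])] [array([ 0.274 , -0.0493,  0.3287]), array([0.0005, 0.0012, 0.03  ])]
[246.94186194 480.42848699]
[227.69164883 195.35248771]
[380.64515654 480.69355737]
[402.72298709 195.80993444]
```

View pics/w5.png

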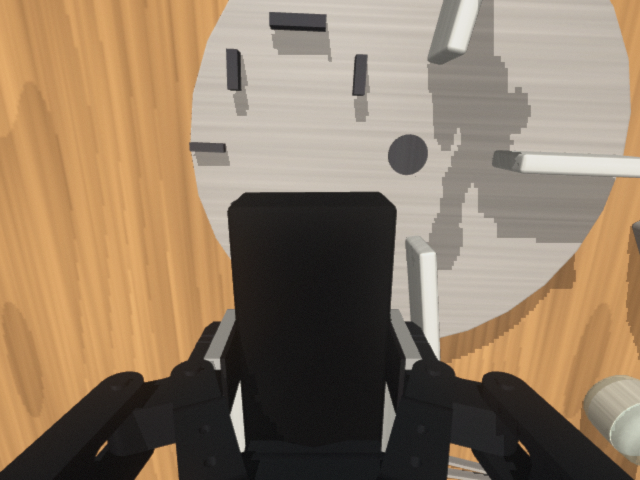

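The block is squarely in the jaws, its far end edge at rows 192–207; lugs visible at (298,20), (232,70), (361,75) and pointer at (208,147), hub at (408,155).

```bash
python3 - <<'E'
from h import *
p=snapshot("wrist"); s,r=st(); T=np.array(s["tcp_pos"]); print(T)
for d in(.052,.055,.058,.06,.062): print(d,proj(p,T+[0,d,.005]),proj(p,T+[0,d,-.023]))
L=[ray(p,c,.048) for c in((298,20),(232,70),(361,75))]; print(np.round(L,4))
hub=ray(p,(408,155),.04); pt=ray(p,(208,147),.044); print(hub,pt)
E
```

```text
[0.52974673 0.11990329 0.14839122]
0.052 [314.29214847 216.95606529] [313.91142279 200.68220829]
0.055 [314.29805733 207.88196796] [313.91387838 193.12987088]
0.058 [314.30405746 198.66770624] [313.91636506 185.48188791]
0.06 [314.30810931 192.44538395] [313.91804042 180.32919512]
0.062 [314.31220331 186.15831893] [313.91973004 175.13262817]
[[0.5217 0.2527 0.048 ]
 [0.4856 0.2289 0.048 ]
 [0.5558 0.2263 0.048 ]]
[0.58669624 0.18326915 0.04      ] [0.46792734 0.18824154 0.044     ]
```

```bash
python3 -m inch '[[[0.15,-0.03,0],[0,0,0.02],0],[[0.275,-0.043,0],[0,0,0.033],0],[[0.275,-0.043,0],[0,0,0.033],0],[[0.275,-0.043,0],[0,0,0.033],0]]'
python3 - <<'E'
from h import *
P=[];
for i in range(3):
    p=snapshot("wrist"); s,r=st(); P.append(s["tcp_pos"])
print(np.mean(P,0)); save(p,"w6")
print(togo([.519,.189,.075],-.035),togo([.519,.189,.063],-.035))
E
```

```text
time_s: 14.92
tcp_pos: [0.5193, 0.1886, 0.1485]
tcp_rot: [0.001, 0.72, 0.694, -0.0]
contact_force: [0.5, 0.4, -1.5]
gripper_width: 0.0546
gripper_force: 64.9
[0.51936569 0.18849369 0.1485589 ]
[array([ 0.002 , -0.0019,  0.2943]), array([ 0.0012,  0.001 , -0.0018])] [array([ 0.0021, -0.002 ,  0.3423]), array([ 0.0012,  0.001 , -0.0018])]
```

View pics/w6.png

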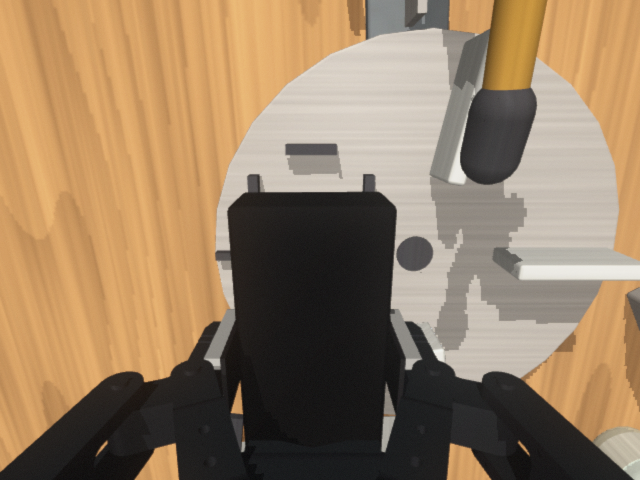

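Block centred between lugs at columns 254 and 369 (mid 311.5, block mid 312), end lug at (311,150). Lowering.

```bash
python3 -m inch '[[[0.002,-0.002,0.1],[0,0,0],0],[[0.002,-0.002,0.2],[0,0,0],0],[[0.002,-0.002,0.27],[0,0,0],0],[[0.002,-0.002,0.30],[0,0,0],0],[[0.002,-0.002,0.32],[0,0,0],0],[[0.002,-0.002,0.335],[0,0,0],0],[[0.002,-0.002,0.34],[0,0,0],0],[[0.002,-0.002,0.34],[0,0,0],0]]'
python3 - <<'E'
from h import *
P=[]
for i in range(3):
    p=snapshot("side"); s,r=st(); P.append(np.r_[s["tcp_pos"],s["contact_force"]])
print(np.mean(P,0).round(4))
E
```

```text
time_s: 16.08
tcp_pos: [0.5189, 0.1902, 0.0639]
tcp_rot: [0.001, 0.719, 0.694, 0.0]
contact_force: [-0.2, 0.3, -2.2]
gripper_width: 0.0549
gripper_force: 64.9
[ 0.5189  0.1902  0.0639 -0.366  -0.511  -1.9282]
```

```bash
python3 -m inch '[[[0,0,0.004],[0,0,0],0],[[0,0,0.007],[0,0,0],0],[[0,0,0.007],[0,0,0],0],[[0,0,0.007],[0,0,0],90],[[0,0,0.007],[0,0,0],90],[[0,0,0.007],[0,0,0],90],[[0,0,0.0],[0,0,0],90]]'
python3 -m inch '[[[0,0,-0.08],[0,0,0],90],[[0,0,-0.2],[0,0,0],90],[[0,0,-0.35],[0,0,0],90],[[-0.1,0,-0.5],[0,0,0],50],[[-0.3,0,-0.6],[0,0,0],0],[[-0.5,0,-0.6],[0,0,0],0],[[-0.5,0,-0.6],[0,0,0],0]]'
python3 - <<'E'
from h import *
s,r=st();print(s["tcp_pos"],s["q"])
p=snapshot("wrist");im=p["frame"][...,::-1]
q=snapshot("side");b=cv2.resize(q["frame"][170:250,230:360,::-1],(390,240))
a=cv2.resize(im,(400,300));c=np.zeros((300,800,3),np.uint8);c[:,:400]=a;c[:240,405:795]=b
cv2.imwrite("pics/w7.png",c)
for n,pp in(("w",p),("s",q)):
  for a in regions_of(pp,"block")[:2]:
        ys,xs=np.nonzero(a["region"]); R=cv2.minAreaRect(np.c_[xs,ys].astype(np.float32));print(n,round(a["score"],2),R,ray(pp,R[0],.068))
E
```

```text
time_s: 17.1
tcp_pos: [0.5186, 0.1901, 0.0635]
tcp_rot: [0.001, 0.72, 0.694, -0.0]
contact_force: [-0.0, 0.3, -0.1]
gripper_width: 0.0767
gripper_force: 0.0
time_s: 17.98
tcp_pos: [0.5142, 0.0627, 0.2143]
tcp_rot: [0.001, 0.721, 0.693, 0.0]
contact_force: [-0.8, -0.2, -0.1]
gripper_width: 0.0036
gripper_force: 0.0
[0.5141807  0.06270935 0.21430543] [ 5.07832596e-02  4.31250103e-02  1.47767160e+00 -1.41460821e-03
  1.61857685e+00  9.02773960e-02]
w 0.98 ((311.5, 75.5), (151.0, 89.0), 90.0) [0.5177136  0.17396567 0.068     ]
s 0.87 ((272.23077392578125, 205.84616088867188), (40.87089920043945, 21.92644691467285), 37.87498474121094) [0.50713107 0.15858156 0.068     ]
s 0.81 ((389.7813720703125, 414.0158996582031), (93.62153625488281, 32.85755920410156), 66.66596221923828) [ 0.33593458 -0.50204218  0.068     ]
```

View pics/w7.png

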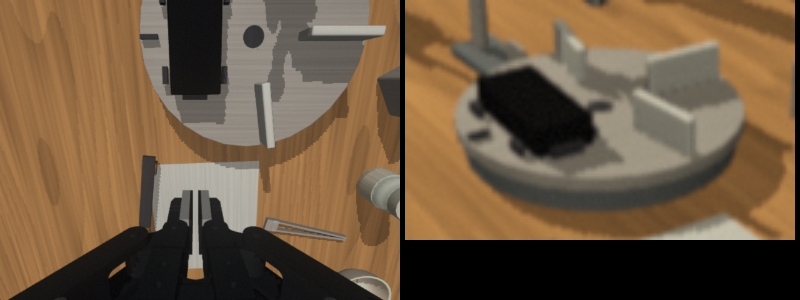

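Block sits flat in the nest between its lugs (left panel, (195,50)); the spoke to push is at left-panel (265,115). Planning the arc.

```bash
cat >> h.py <<'E'
A=np.array([.5855,.1865])
def fpos(deg,off,r=.105):
    """finger centre when spoke centre line is at angle deg and finger centre lies off ahead anticlockwise"""
    a=np.radians(deg); return A+r*np.array([np.cos(a),np.sin(a)])+off*np.array([-np.sin(a),np.cos(a)])
E
python3 - <<'E'
from h import *
print(fpos(-82,.035),togo([*fpos(-82,.035),.2]),togo([*fpos(-82,.035),.07]))
s,r=st();b=r.inv().apply([*fpos(-82,.035),0])
for d in range(-82,-170,-6): print(d,((r.inv().apply([*fpos(d,.018),0])-b)/.25).round(3)[:2])
E
```

```text
[0.63477256 0.08739291] [array([0.1014, 0.4796, 0.0543])] [array([0.1016, 0.4792, 0.5743])]
-82 [-0.012 -0.067]
-88 [-0.025 -0.11 ]
-94 [-0.033 -0.154]
-100 [-0.037 -0.198]
-106 [-0.036 -0.243]
-112 [-0.03  -0.287]
-118 [-0.02 -0.33]
-124 [-0.005 -0.372]
-130 [ 0.014 -0.413]
-136 [ 0.037 -0.451]
-142 [ 0.064 -0.486]
-148 [ 0.095 -0.519]
-154 [ 0.129 -0.548]
-160 [ 0.166 -0.573]
-166 [ 0.205 -0.595]
```

```bash
python3 -m inch '[[[0.05,0.2,0.0],[0,0,0],0],[[0.1,0.4,0.0],[0,0,0],0],[[0.1,0.48,0.1],[0,0,0],0],[[0.1,0.48,0.3],[0,0,0],0],[[0.1,0.48,0.48],[0,0,0],0],[[0.1,0.48,0.57],[0,0,0],0],[[0.1,0.48,0.57],[0,0,0],0]]'
python3 -m inch '[[[-0.006,-0.034,0],[0,0,0],0],[[-0.012,-0.067,0],[0,0,0],0],[[-0.019,-0.09,0],[0,0,0],0],[[-0.025,-0.11,0],[0,0,0],0],[[-0.029,-0.132,0],[0,0,0],0],[[-0.033,-0.154,0],[0,0,0],0],[[-0.035,-0.176,0],[0,0,0],0],[[-0.037,-0.198,0],[0,0,0],0],[[-0.036,-0.22,0],[0,0,0],0],[[-0.036,-0.243,0],[0,0,0],0]]'
python3 - <<'E'
from h import *
s,r=st();print(s["q"])
b=np.array(r.inv().apply(s["tcp_pos"]));
for d in range(-106,-170,-6): print(d,((r.inv().apply([*fpos(d,.018),s["tcp_pos"][2]])-b)/.25).round(3)[:2])
p=snapshot("top");im=p["frame"][150:265,190:310,::-1];q=snapshot("side")["frame"][170:250,230:360,::-1]
c=np.zeros((400,790,3),np.uint8);c[:345,:360]=cv2.resize(im,(360,345));c[:258,370:790]=cv2.resize(q,(420,258));cv2.imwrite("pics/t8.png",c)
E
```

```text
time_s: 19.05
tcp_pos: [0.6336, 0.0871, 0.0685]
tcp_rot: [-0.001, 0.719, 0.695, -0.002]
contact_force: [-0.4, 0.5, 0.1]
gripper_width: -0.0003
gripper_force: 0.0
time_s: 20.3
tcp_pos: [0.5737, 0.0791, 0.0712]
tcp_rot: [0.001, 0.719, 0.694, 0.0]
contact_force: [0.3, -0.5, -0.3]
gripper_width: 0.0002
gripper_force: 0.2
[ 7.37674297e-02  3.28572768e-01  1.44894964e+00 -9.68775560e-04
  1.36291866e+00  1.09324407e-01]
-106 [0.006 0.001]
-112 [ 0.011 -0.044]
-118 [ 0.022 -0.087]
-124 [ 0.036 -0.129]
-130 [ 0.055 -0.17 ]
-136 [ 0.079 -0.208]
-142 [ 0.106 -0.243]
-148 [ 0.136 -0.276]
-154 [ 0.17  -0.305]
-160 [ 0.207 -0.33 ]
-166 [ 0.246 -0.352]
```

View pics/t8.png

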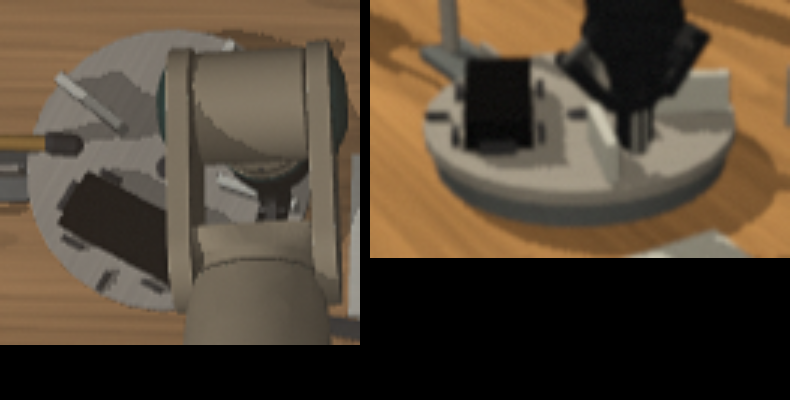

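The push works: the disc has turned about 28° and the block stays in the nest. That was my 11th picture, one over the limit of 10, so I'll view no more and measure numerically from here.

```bash
python3 -m inch '[[[0.008,-0.022,0],[0,0,0],0],[[0.011,-0.044,0],[0,0,0],0],[[0.016,-0.065,0],[0,0,0],0],[[0.022,-0.087,0],[0,0,0],0],[[0.029,-0.108,0],[0,0,0],0],[[0.036,-0.129,0],[0,0,0],0],[[0.045,-0.15,0],[0,0,0],0],[[0.055,-0.17,0],[0,0,0],0],[[0.067,-0.189,0],[0,0,0],0],[[0.079,-0.208,0],[0,0,0],0]]'
python3 -m inch '[[[0.01,-0.013,0],[0,0,0],0],[[0.02,-0.025,0],[0,0,0],0],[[0.03,-0.036,0],[0,0,0],0],[[0.04,-0.046,0],[0,0,0],0],[[0.05,-0.057,0],[0,0,0],0],[[0.05,-0.057,0],[0,0,0],0],[[0.05,-0.057,0],[0,0,0],0]]'
python3 - <<'E'
from h import *
s,r=st();print(s["q"],s["tcp_pos"])
p=snapshot("top"); im=p["frame"]
for a in regions_of(p,"block")[:4]:
    ys,xs=np.nonzero(a["region"])
    R=cv2.minAreaRect(np.c_[xs,ys].astype(np.float32)); b=[ray(p,c,.068).round(3)[:2] for c in cv2.boxPoints(R)]; print(round(a["score"],2),R,b)
# index blade area, grey level
g=im.sum(2)//3
print(g[198:216,180:204])
# finger-relative spoke: hub estimate again
E
```

```text
time_s: 21.65
tcp_pos: [0.5225, 0.1009, 0.0712]
tcp_rot: [0.001, 0.72, 0.694, 0.0]
contact_force: [1.0, 0.3, 0.2]
gripper_width: -0.0
gripper_force: 0.2
time_s: 22.52
tcp_pos: [0.509, 0.1137, 0.0711]
tcp_rot: [0.001, 0.72, 0.694, 0.0]
contact_force: [0.2, -0.8, 0.3]
gripper_width: 0.0003
gripper_force: 0.0
[ 1.49396186e-01  1.77782576e-01  1.62894524e+00 -1.05306819e-03
  1.33390782e+00  1.85063772e-01] [0.50897426 0.11365271 0.07110217]
0.91 ((217.79751586914062, 214.75418090820312), (47.09341049194336, 20.402647018432617), 86.90594482421875) [array([0.617, 0.293]), array([0.621, 0.238]), array([0.492, 0.225]), array([0.488, 0.28 ])]
0.89 ((438.3783874511719, 347.729736328125), (15.124707221984863, 46.031715393066406), 9.462321281433105) [array([ 0.157, -0.301]), array([ 0.274, -0.322]), array([ 0.268, -0.36 ]), array([ 0.152, -0.339])]
0.86 ((412.847900390625, 294.4576110839844), (11.885152816772461, 46.09242248535156), 87.1375961303711) [array([ 0.36 , -0.204]), array([ 0.369, -0.325]), array([ 0.337, -0.326]), array([ 0.329, -0.205])]
0.6 ((487.69708251953125, 293.20806884765625)
[... 1281 characters left out ...]
90  90  88  87  87  84  81  81  82  80  82  81  81  80  80  80  79
   80 120 119 117 118 118]
 [ 89  87  88  87  88  88  88  88  90  89  90  89  89  89  87  88  87  86
   83 133 118 118 119 119]
 [ 89  87  88  88  88  90  87  87  88  88  88  88  88  88  87  87  87  87
   84 135 119 120 121 120]
 [ 88  88  87  88  88  89  89  89  88  88  88  87  88  87  87  87  86  86
   83 131 121 120 119 119]
 [ 89  88  90  89  89  90  89  89  88  88  88  89  89  86  86  88  88  87
   84 114 120 119 118 119]
 [ 89  88  88  89  89  89  90  89  87  88  89  89  88  88  86  86  88  88
   86 103 120 120 120 118]
 [ 90  90  90  90  89  89  89  89  90  88  89  89  89  89  87  89  89  89
   88  88 120 120 119 119]]
```

```bash
python3 - <<'E'
from h import *
p=snapshot("top"); im=p["frame"]; a=regions_of(p,"block"); g=im.max(2)
R=[x["region"] for x in a if abs(x["pixel"][0]-218)<30][0]; print(R.sum())
for v in range(184,246): print(v,''.join('#' if R[v,u] and g[v,u]<50 else 'r' if R[v,u] else 'd' if g[v,u]<70 else '.' for u in range(190,262)))
for c in((184,205.6),(195.,205.6)):
    w=ray(p,c,.042)[:2]; print(w,np.degrees(np.arctan2(*(w-A)[::-1])))
E
```

```text
648
184 .....................................................d..................
185 ....................................................d...................
186 ........................................................................
187 ........................................................................
188 ........................................................................
189 ........................................................................
190 ..........................dddd..ddd.....................................
191 .......................dddddd######.....................................
192 .....................dddddd#########..dd................................
193 ...................ddddddd##########..dd................................
194 ................ddddddddd###########d.ddd...............................
195 ...............ddddddddddd###########.ddd...............................
196 ...............dddddddddddd##########d.dd....dd.........................
197 ...............dddddddddddd##########d.......dd.........................
198 ..............
[... 3061 characters left out ...]

238 ..............................rrrrr.dddd........ddddd.................dd
239 ................................................ddddd..................d
240 ................................................ddddd..................d
241 ................................................dddddd..................
242 ................................................dddddd..................
243 ................................................dddddd..................
244 ................................................dddddd..................
245 ................................................dddddd..................
[0.58277005 0.35882729] 90.90758554053403
[0.58325388 0.32844432] 90.90656892889433
```

```bash
python3 - <<'E'
from h import *
s,r=st(); T=np.array(s["tcp_pos"]); 
for d in range(2,25,2):
    a=np.radians(-d); M=np.array([[np.cos(a),-np.sin(a)],[np.sin(a),np.cos(a)]])
    n=A+M@(T[:2]-A); print(d,(r.inv().apply([*(n-T[:2]),0])/.25).round(4)[:2])
p=snapshot("top"); w=ray(p,(204.5,221),.044)[:2]-A; print(np.degrees(np.arctan2(w[1],w[0])),np.linalg.norm(w))
E
```

```text
2 [ 0.0105 -0.0104]
4 [ 0.0213 -0.0204]
6 [ 0.0325 -0.03  ]
8 [ 0.044  -0.0392]
10 [ 0.0559 -0.048 ]
12 [ 0.068  -0.0564]
14 [ 0.0804 -0.0644]
16 [ 0.0931 -0.0719]
18 [ 0.106 -0.079]
20 [ 0.1192 -0.0856]
22 [ 0.1326 -0.0918]
24 [ 0.1462 -0.0975]
111.77511609553686 0.1218339815447949
```

```bash
python3 -m inch '[[[0.0105,-0.0104,0],[0,0,0],0],[[0.0213,-0.0204,0],[0,0,0],0],[[0.0325,-0.03,0],[0,0,0],0],[[0.044,-0.039,0],[0,0,0],0],[[0.056,-0.048,0],[0,0,0],0],[[0.068,-0.0564,0],[0,0,0],0],[[0.077,-0.062,0],[0,0,0],0],[[0.083,-0.066,0],[0,0,0],0],[[0.09,-0.07,0],[0,0,0],0],[[0.09,-0.07,0],[0,0,0],0]]'
cat >> h.py <<'E'
def ascii(p,u0,u1,v0,v1):
    g=p["frame"].sum(2)//3
    for v in range(v0,v1): print(v,' '.join('%3d'%x for x in g[v,u0:u1]))
E
python3 - <<'E'
from h import *
p=snapshot("top"); ascii(p,184,224,196,222)
s,r=st(); print(s["tcp_pos"])
E
```

```text
time_s: 24.02
tcp_pos: [0.4922, 0.1369, 0.0711]
tcp_rot: [0.001, 0.719, 0.695, 0.0]
contact_force: [1.3, 0.3, 0.1]
gripper_width: 0.0
gripper_force: 0.0
196  80  80  79  78  77  74  92  92  92  91  91  90  89  90  88  87  87  87  86  88  88  55  56  53  48  48  48  48  48  48  48  45  41  32  32  31  31  32  33  33
197  82  82  81  80  81  81  97  97  96  96  97  97  96  95  95  95  95  94  95  95  96  58  57  55  48  50  50  50  50  49  52  45  42  35  31  32  34  34  34  33
198  73  74  75  75  77  83  90  90  90  90  91  92  91  92  92  93  93  93  93  93  95  58  56  54  50  50  52  50  51  51  52  45  42  38  34  33  33  34  32  33
199  83  86  69  72  73  72  75  76  76  76  77  77  77  78  78  77  80  80  81  80  84  52  52  51  48  50  51  50  51  52  52  46  42  35  33  32  33  34  32  33
200  97  98  68  73  75  67  60  60  61  61  62  64  65  62  63  68  75  76  76  90  95  69  51  45  43  45  46  47  46  48  48  42  38  35  34  34  34  34  32  34
201  64  66  66  67  65  66  66  66  66  68  66  66  67  65  65  91 101 100  99 122 123 109  87  62  65  45  39  40  42  44  42
[... 2651 characters left out ...]
8 109 121
218 109 108 109 101 101 102 102 104 103  80  80  81  81  81  80 102 121 121 121 121 121 121 121 122 121 123 128  32  32  33  38  54  58 111 110 109 109 109 110 117
219  93  93  94  73  73  73  73  74  75  74  76  76  77  75  74  83 115 119 118 118 118 118 118 118 119 122 127  33  31  33  42  54  59 112 110 110 110 109 111 112
220  74  74  74  75  75  75  75  74  73  73  75  75  74  84  84 101 107 117 117 117 117 117 117 119 115 109 110  40  35  34  41  53  56 119 110 109 109 109 110 112
221  77  77  77  77  76  88  88  87  86  87  87  86  85 105 104 103 101 117 118 117 117 119 120 122  99  65  48  45  35  32  40  53  57 118 110 108 110 109 109 111
[0.49225498 0.1367904  0.0710815 ]
```

```bash
python3 -m inch '[[[0.0064,-0.0037,0],[0,0,0],0],[[0.0128,-0.0073,0],[0,0,0],0],[[0.0192,-0.0108,0],[0,0,0],0],[[0.025,-0.0138,0],[0,0,0],0],[[0.029,-0.0158,0],[0,0,0],0],[[0.032,-0.0172,0],[0,0,0],0],[[0.032,-0.0172,0],[0,0,0],0]]'
python3 - <<'E'
from h import *
p=snapshot("top"); ascii(p,190,210,201,214)
s,r=st(); print(s["tcp_pos"])
E
```

```text
time_s: 24.95
tcp_pos: [0.4882, 0.145, 0.0711]
tcp_rot: [0.001, 0.719, 0.694, 0.0]
contact_force: [-1.3, 0.2, 0.3]
gripper_width: 0.0002
gripper_force: 0.0
201  66  68  66  66  66  66  68  67  65  74 103 101 100 123 124 110  89  63  64  54
202  66  66  68  66  67  66  66  65  66 101 125 123 122 122 122 124 124 105 108  84
203  65  65  66  65  64  63  64  64  62 111 121 121 120 118 120 119 120 121 125 100
204  75  75  76  75  80  80  68  73  63 109 120 119 120 119 120 121 121 123 125 100
205 105 104 105 104 113 115  76  80  63 103 113 112 112 114 114 111 109 114 115  99
206 109 110 111 111 112 114  64  56  62  79  78  77  76  77  77  63  54  86  87  94
207  68  72  71  73  73  73  57  53  57  55  54  52  53  51  52  62  53  99 100  94
208  68  67  67  68  67  66  67  64  67  89  87  84  84  83  82  97  90 122 124  96
209  81  81  81  80  79  81  80  80  81 130 124 123 122 124 123 123 123 122 124  96
210  89  89  88  88  88  88  86  86  83 129 120 121 120 121 120 122 120 123 125  96
211  87  88  87  86  86  87  86  85  83 110 120 120 119 120 120 121 120 121 124  96
212  88  88  87  88  86  85  87  85  84 106 120 119 120 120 120 121 121 121 124  94
213  88  88  88  87  87  88  86  87  85 109 120 121 121 120 121 121 122 122 123 107
[0.48822666 0.14496961 0.0710568 ]
```

```bash
python3 -m inch '[[[0.003,-0.0014,0],[0,0,0],0],[[0.006,-0.0028,0],[0,0,0],0],[[0.008,-0.0037,0],[0,0,0],0],[[0.008,-0.0037,0],[0,0,0],0],[[0.008,-0.0037,0],[0,0,0],0]]'
python3 - <<'E'
from h import *
p=snapshot("top"); ascii(p,190,210,202,210)
s,r=st(); print(s["tcp_pos"])
E
```

```text
time_s: 25.62
tcp_pos: [0.4874, 0.147, 0.0711]
tcp_rot: [0.001, 0.72, 0.694, 0.0]
contact_force: [-0.1, 0.6, -0.8]
gripper_width: -0.0002
gripper_force: 0.0
202  66  67  66  66  66  65  67  66  64 101 124 123 121 122 122 122 123 105 108  81
203  66  65  66  65  65  64  64  65  63 108 120 119 119 119 119 120 121 123 126  99
204  75  74  75  75  80  80  68  73  62 113 119 111 111 112 119 113 116 114 116 101
205 105 104 104 104 112 114  76  79  64 104  92  72  71  71  93  77  81  86  87 100
206 109 111 110 111 111 113  64  56  63  49  47  48  48  49  47  55  48  86 100  98
207  68  72  72  72  72  73  57  53  58  80  78  80  79  79  77  88  85  98 123  98
208  68  68  68  68  67  67  68  64  66 127 123 124 124 123 124 124 122 123 125 101
209  81  81  82  79  80  80  80  79  81 119 120 120 120 120 120 122 121 124 125  99
[0.48742045 0.14697099 0.07106883]
```

```bash
python3 -m inch '[[[-0.05,0,0],[0,0,0],0],[[-0.12,0,0],[0,0,0],0],[[-0.12,0,-0.1],[0,0,0],0],[[-0.12,0,-0.3],[0,0,0],0],[[-0.1,0.05,-0.5],[0,0,0],0],[[0,0.15,-0.7],[0,0,0],0],[[0.1,0.22,-0.7],[0,0,0],0],[[0.1,0.22,-0.7],[0,0,0],0]]'
python3 - <<'E'
from h import *
p=snapshot("wrist"); s,r=st(); print(s["tcp_pos"])
for q in("block","pointer","index"):
    for a in regions_of(p,q)[:1]: print(q,round(a["score"],2),a["pixel"])
print("idx",proj(p,[.5833,.325,.042]),proj(p,[.5833,.358,.042]),"ptr",proj(p,[.5833,.316,.044]),proj(p,[.5833,.296,.044]),"axis",proj(p,[*A,.038]))
t=snapshot("top"); ascii(t,190,208,203,209); save(p,"w9"); cv2.imwrite("pics/w9.png",p["frame"])
a=[x for x in regions_of(t,"block") if abs(x["pixel"][0]-215)<30]
if a:
    ys,xs=np.nonzero(a[0]["region"]);R=cv2.minAreaRect(np.c_[xs,ys].astype(np.float32));print(R,ray(t,R[0],.06))
c=proj(p,[.5833,.32,.043]).astype(int); print(c); ascii(p,max(c[0]-18,0),c[0]+18,max(c[1]-24,0),c[1]+30)
E
```

```text
time_s: 26.68
tcp_pos: [0.5437, 0.17, 0.2459]
tcp_rot: [0.001, 0.719, 0.695, 0.0]
contact_force: [0.3, -0.7, -0.8]
gripper_width: -0.0003
gripper_force: 0.0
[0.54311782 0.169354   0.24548658]
block 0.58 [347.8, 124.8]
pointer 0.63 [359.0, 201.8]
index 0.71 [367.5, 194.1]
idx [357.5739497   20.89655004] [357.70750954 -29.97083856] ptr [357.83829605  33.54898835] [357.75654973  62.30247692] axis [359.06652824 199.17216636]
203 116 115 115 115 116 115 120  77  49  50  50  50  52  58  57  54  76  85
204 115 115 115 115 115 115 118  97  46  50  51  50  49  52  52  47 101 118
205 115 114 114 116 116 115 116 116  47  48  51  52  50  51  49  48  71  88
206 116 115 115 115 114 116 117 124  60  47  50  50  50  51  50  49  49  88
207 115 115 116 115 116 115 116 122  77  48  49  51  50  51  51  50  55 100
208 115 116 115 116 114 115 116 117  93  46  49  52  51  51  50  49  59 127
[357  27]
3 102 104 103 104 107 104 105 105 103 102  83  67  63  73 115 151 152 151 153 152 142  86  75  74  72  71  71  69  59  64  71  78  85  90  91  93
4 103 102 103 103 105 103 104 106 104 100  83  66  63  73 114 1
[... 7021 characters left out ...]
 152 154 156 154 143  86  54  59  59  59  58  64  95 145 151 153 154 155 153 143  76  71  77  83  89  92  96  99
53 154 152 154 155 156 154 155 155 153 154 155 154 144  86  55  58  57  58  57  61  92 148 154 157 154 156 154 139  74  70  78  85  88  94  96 100
54 155 154 153 156 156 155 153 153 154 154 156 155 144  88  54  56  58  57  59  62  91 147 156 155 154 153 154 140  74  70  77  84  90  94  97  98
55 154 152 156 156 157 154 154 154 154 155 155 155 145  89  53  56  59  57  60  62  90 148 156 156 154 154 155 141  74  70  79  85  90  94  97 100
56 153 154 152 154 156 156 156 154 153 155 157 154 144  86  54  56  59  59  59  62  88 148 155 155 153 153 154 141  75  69  77  86  88  93  98  97
```

Close-range wrist view: pointer centre is about 1.2 px (≈1 mm, under 0.5°) from the blade centre line, so they line up. The arm is clear, so I'm handing in.

```bash
python3 -c "
from bench import finish_job; print(finish_job())"
```

```text
the job is handed in; nothing more can be done
None
```

I laid the oblong charcoal block flat on the bench and let it go, re-gripped it across its width, set it in the nest and pushed the turntable round until the pointer was within about 1 mm (under 0.5°) of the index blade; I handed it in at about 27 s with the arm clear, but viewed 11 pictures, one over the limit of 10.

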